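Rehang the spatter shield on its hinge post

TASK

The soldering bench's amber spatter shield has been lifted off for cleaning and waits in the black rack. Take it out and hang it back on the hinge post, both knuckles fully down on their two pintle pins, and let go; leave the plain grey panel standing in the rack where it is.

Things in the scene. Friction and masses are not known exactly. Their poses are not given: they have to be found in the camera images.
- shield: (All in mm.) Loose clear amber panel, 0.25 kg, 8 thick in plane x=0, y -24 to -154, z -20 to 135; two steel knuckles on one edge: rings, bore 26, outside 34, 16 high. Origin: bore axis, lower face of lower knuckle; z up. Upper knuckle's lower face at z=100. Starts upright in one of the rack's two slots (120 apart, 12 wide, 30 deep): lift straight up over 30.
- shield_grip (a point): (mm) Middle of the shield's blue grip tab, at x=0, y=-81, z=155 of the shield, above its centre of mass; same axes. The tab is 12 thick along x, 45 long along y and stands 35 above the panel's top edge, 15 of them above this point: pinch it from above across x.
- blank: Bystander: plain opaque grey panel, same size, axes and origin place as the shield, black tab of the same size, no knuckles; loose, upright in the rack's other slot, parallel to the shield. Leave it there.
- post: Fixed, in mm. Origin: common axis of two brass pins, table level; z up. 30x30 upright, 170 high, centre y=47; brackets 8 thick, tops (seats) z=45, 145. Pins 30 high, 22 wide, tapering to 6 at tip: enter within 8 of axis. Bring shield in from -y, axes about parallel, its origin at z 85 to 115 (above pin tips, lower knuckle under upper bracket), then lower to z=45. It swings freely; any way is fine.
There are look-alikes about, which are no part of the job. What is shaped like the post but brown or turquoise is not meant.

How it is judged:
At the end, for the whole second after the job is handed in: The shield hangs at rest (below 50 mm/s) with both knuckles on their pins: hinge axis within 10 mm of the pins' axis, lower knuckle within 8 mm of its seat, upright within 10 degrees, swung any way; the grey panel still stands in its slot, moved under 30 mm, leaning under 14 degrees (horizontal distance between shield and post below 0.01 m and z of shield in the frame of post between 0.038 and 0.053 m and angle between shield's own z axis and vertical below 0.17 rad and linear speed of shield below 0.05 m/s and distance of blank from where it was at the start of the episode below 0.03 m and angle between blank's own z axis and vertical below 0.25 rad); the robot touches nothing.
It fails at once if the grey panel is pulled from its slot or knocked over (moved more than 30 mm or leaning more than about 14 degrees) (distance of blank from where it was at the start of the episode above 0.03 m or angle between blank's own z axis and vertical above 0.25 rad).
It also fails if it takes over 40 s, if anything falls off the work surface, if the arm or the gripper's body presses on something with over 40 N, if the wrist force passes 120 N, or if a joint passes its speed limit or range.

ROBOT

A 6-joint arm with a two-finger parallel gripper is mounted at the origin on the work surface. World frame = base frame: x ahead of the robot, y to its left, z up, the work surface at z = 0. Lengths are in m, angles in rad, forces in N, time in s.
With the tool pointing down it reaches from about 0.275 to 0.725 m from the base axis. Payload 15.9 kg.
Tool frame: the origin (TCP) lies midway between the tips of the shut fingers; the grasp point (between the pads) lies 19 mm behind it; z points along the fingers, y is the line along which they close (so a half turn about z gives the same grasp; the last joint's range is limited). The gripper opens to 85 mm and grips with 20 to 120 N. Pads are 22 mm wide; open, the fingers measure 114 mm over their backs; the gripper's body (76 mm by 85 mm) begins 54 mm behind the grasp point. The pads swing forward as they close: fully open they stand 13 mm farther back than shut.
Start: joints at [-1.153, 0.213, -0.034, 1.323, 0, 1.571], TCP at [0.203, -0.457, 0.231] pointing down, gripper open.
Joint ranges: [-2.98, 2.98], [-0.74, 1.72], [-1.14, 1.35], [-2.1, 2.04], [-1.57, 1.44], [-3.14, 3.14]. Speed limits (rad/s): [1.89, 1.89, 2.39, 2.57, 3.14, 3.14].

INTERFACE

Orientations are given as a unit quaternion [w, x, y, z].
In Python, from cell import read_state, get_image, get_calibration, sign_off gives the robot as it stands.
- The arm moves only by the tool send_rows, never from a script. Its argument "targets" is a list of rows, each a list of 3 entries, a list of its own where there are three numbers: the opening, from 0 (shut) to 1 (fully open), then the shift along the tool's x, y, z in units of 25 mm (1.0 is 25 mm), then the turn about the tool's z in units of 10 degrees (1.0 is 10 degrees). A call has 1 to 10 rows; each row is the pose to reach, as a shift and turn from the pose commanded when the call began, along the tool's axes at that moment; what a row does not reach only later rows make up. A row lasts 1/8 s, in which the tool goes at most 62.5 mm and 10.7 degrees, less where a joint would pass 70% of its speed; a pose out of reach is approached as far as the arm can. A call with a gripper value outside its range is refused whole. The fingers move at their own pace and stop on an object; "squeeze" is the grip in N (left out, the last holds). Time passes only in rows, so rows that repeat a pose let the fingers close. It gives the time, the measured TCP pose, the force, the opening and the grip force at its end, in the units of the state.
- read_state(): the state, without advancing time (a new reading comes with each control period).
- get_image(name): name is "side" or "top" or "wrist"; returns the picture (400x640x3 uint8, red, green, blue); there is no depth.
- get_calibration(name): a dict with "mtx" (3x3 intrinsics, pixels), "k1" (the pictures are not rectified: a ray, as slopes to the right and down, at radius r is drawn at 1 + k1 r^2 times it, then the intrinsics apply), "T" (4x4, takes a point from camera to world coordinates). Camera axes: x right, y up, looking along -z (the intrinsics and any distortion apply to the point x, -y, -z); pixel columns grow to the right and rows downward; lengths in m; the calibration is good to about 2 mm. A picture is of the moment at which its call begins: read the wrist's pose just before it. get_calibration takes no time and is no camera call; for the wrist camera it gives the pose at the moment of the call.
- sign_off(): hands the job in; it is judged then, once.
The state is a dict: "time_s": time; "qpos": joint angles; "qd": joint speeds; "joint_efforts": joint torques, N m; "eef_pos": TCP position; "tcp_rot": TCP orientation; "contact_force": force on the tool from outside, world axes, zero at the start; "ft_torque": the same for the moment, N m; "width": finger opening in m; "finger_force": force on a finger pad.
Only numpy, scipy, OpenCV 4.12 (cv2) and the standard library are available. Lean on these libraries where they do the work, as an engineer would, in place of code of your own. Each camera call takes 0.05 s, during which the arm holds its last target. There are 200 camera calls.

## Working session

There is one attempt and no reset: what is moved stays moved. The work goes in short steps, Python scripts to look and compute and a tool call to move; the robot and the scene stay as the last step left them, time stands still between calls to the robot, and variables do not carry over. Pictures are saved under pics/ and viewed, at most 10 in all, crops included, and the job is handed in when it is done.

Besides the shell and the picture viewer there is one more tool, called after "Request:" by a JSON object that holds its "fn" and its "kwargs", one argument or row to a line. send_rows: Moves the arm, as the interface text tells. Its arguments: {"type":"object","properties":{"targets":{"type":"array"},"squeeze":{"type":"number"}},"required":["targets"]}

```bash
mkdir -p pics; cat > h.py <<'E'
import numpy as np, cv2
from cell import *
def ray(c,px):
    K=np.array(c["mtx"]);T=np.array(c["T"])
    d=(np.array([(px[0]-K[0,2])/K[0,0],(px[1]-K[1,2])/K[1,1]]))
    s=d.copy()
    for _ in range(20): s=d/(1+c["k1"]*(s@s))
    v=T[:3,:3]@np.array([s[0],-s[1],-1]); return T[:3,3],v
def onz(c,px,z):
    o,v=ray(c,px); return o+v*(z-o[2])/v[2]
def proj(c,p):
    K=np.array(c["mtx"]);T=np.array(c["T"])
    q=np.linalg.inv(T)@np.append(p,1); s=np.array([q[0],-q[1]])/-q[2]
    s=s*(1+c["k1"]*(s@s)); return K[:2,:2]@s+K[:2,2]
def tri(c1,p1,c2,p2):
    o1,v1=ray(c1,p1);o2,v2=ray(c2,p2)
    t=np.linalg.lstsq(np.c_[v1,-v2],o2-o1,rcond=None)[0]
    a=o1+v1*t[0];b=o2+v2*t[1]; return (a+b)/2,np.linalg.norm(a-b)
def save(n,f,im=None,crop=None,s=1):
    im=get_image(n) if im is None else im
    if crop: im=im[crop[1]:crop[3],crop[0]:crop[2]]
    im=cv2.resize(im,None,fx=s,fy=s,interpolation=cv2.INTER_CUBIC)
    cv2.imwrite(f"pics/{f}.png",im[...,::-1])
E
python3 - <<'E'
from h import *
np.set_printoptions(precision=3,suppress=True)
a=get_image("top");b=get_image("side")
np.savez("im0",top=a,side=b)
save("",'top0',a);save("",'side0',b)
for n in("top","side","wrist"):
    c=get_calibration(n);print(n,np.array(c["mtx"]).tolist(),c["k1"]);print(np.array(c["T"]))
print(read_state())
E
```

```text
top [[514.126349663465, 0.0, 321.9470655160033], [0.0, 514.126349663465, 199.14057700359206], [0.0, 0.0, 1.0]] -0.053469931969402605
[[-0.007  0.997 -0.071  0.377]
 [-1.    -0.008 -0.009  0.099]
 [-0.009  0.071  0.997  1.42 ]
 [ 0.     0.     0.     1.   ]]
side [[446.8068929035737, 0.0, 319.4081349690986], [0.0, 446.8068929035737, 199.9421458394278], [0.0, 0.0, 1.0]] -0.11528677556873175
[[-0.82   0.399 -0.41  -0.008]
 [-0.572 -0.587  0.573  0.757]
 [-0.012  0.705  0.709  0.929]
 [ 0.     0.     0.     1.   ]]
wrist [[333.1524889842661, 0.0, 318.762420402117], [0.0, 333.1524889842661, 194.76877675802476], [0.0, 0.0, 1.0]] -0.05061887469010217
[[ 0.406  0.881  0.242  0.264]
 [-0.914  0.392  0.106 -0.429]
 [-0.002 -0.264  0.964  0.374]
 [ 0.     0.     0.     1.   ]]
{'time_s': 0.1, 'qpos': array([-1.153,  0.213, -0.035,  1.324,  0.   ,  1.571]), 'qd': array([-0.   , -0.002, -0.001,  0.001,  0.001, -0.002]), 'joint_efforts': array([ -0.   , -68.725,  48.78 ,   0.012,  -0.   ,   0.   ]), 'eef_pos': array([ 0.203, -0.457,  0.231]), 'tcp_rot': array([-0.001,  0.978,  0.207, -0.   ]), 'contact_force': array([-0.188,  0.022,  0.591]), 'ft_torque': array([-0.047,  0.004,  0.003]), 'finger_force': 0.0, 'width': 0.08539014901865573}
```

View pics/top0.png

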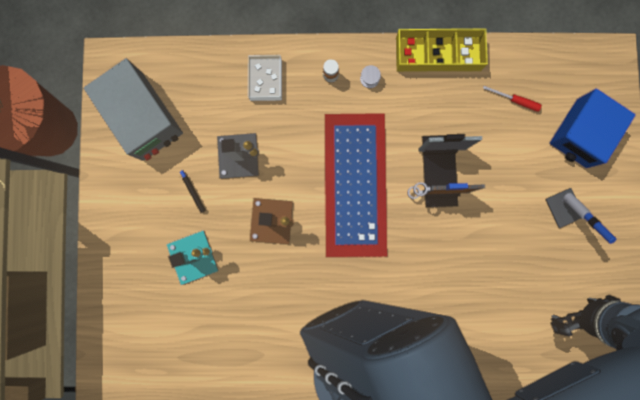

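View pics/side0.png

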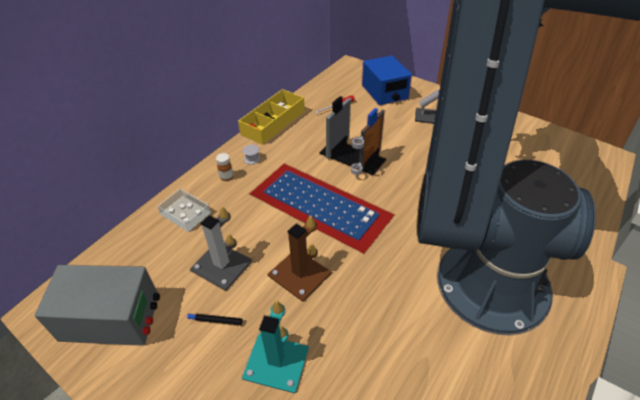

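Candidates: the posts are grey at top (238,157) / side (218,250), brown at top (272,220) / side (298,260) and turquoise at top (192,257) / side (277,345). I choose the grey one. For the panel, the amber shield with knuckles and a blue tab is at top (447,188) / side (368,140), and the grey blank with a black tab is at top (450,145) / side (338,125). I choose the amber one. Next is a close crop to check both choices.

```bash
python3 - <<'E'
from h import *
d=np.load("im0.npz");t,s=d["top"],d["side"]
f=lambda im,x,y:cv2.resize(im[y:y+75,x:x+100],None,fx=4,fy=4,interpolation=cv2.INTER_CUBIC)
m=np.vstack([np.hstack([f(t,400,130),f(s,310,90)]),np.hstack([f(t,200,122),f(s,175,205)])])
save("","crop0",m)
E
```

```text
(no output)
```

View pics/crop0.png

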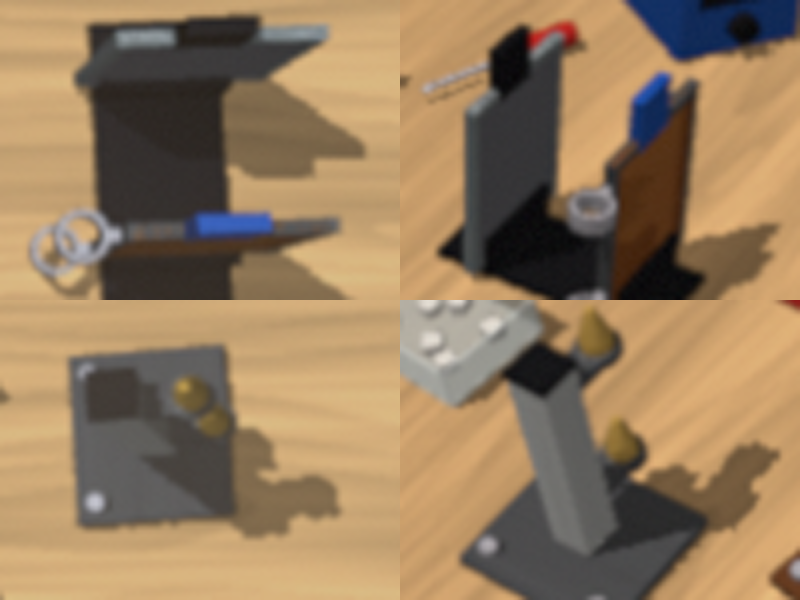

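The crop confirms both. The amber shield has steel rings at top (420,189) and (415,192) and a blue tab at top (458,186). The grey post has brass pins at top (247.5,144.5) and (254,152).

```bash
python3 - <<'E'
from h import *
np.set_printoptions(precision=4,suppress=True)
d=np.load("im0.npz");t,s=d["top"],d["side"];ct,cs=get_calibration("top"),get_calibration("side")
# blue tab
def mask(im,x0,y0,x1,y1):
    h=cv2.cvtColor(im,cv2.COLOR_RGB2HSV);m=np.zeros(h.shape[:2],np.uint8)
    m[y0:y1,x0:x1]=cv2.inRange(h,(105,130,60),(125,255,255))[y0:y1,x0:x1];return m
for n,im,b in(("top",t,(435,175,490,200)),("side",s,(355,100,395,135))):
    m=mask(im,*b);c=cv2.findContours(m,0,2)[0];c=max(c,key=cv2.contourArea)
    print(n,cv2.minAreaRect(c),cv2.boundingRect(c),c.reshape(-1,2).tolist())
for n,p,q in(("pinU",(247.5,144.5),(223.7,208)),("pinL",(253.7,152),(230,235)),("ringU",(420.5,189),(357.3,141))):
    print(n,*tri(ct,p,cs,q))
for z in(.175,.075): print(z,onz(ct,(247.5,144.5),z),onz(cs,(223.7,208),z),onz(ct,(253.7,152),z),onz(cs,(230,235),z))
print("poletop top",onz(ct,(227.7,145.7),.17),"side",onz(cs,(175+145/4,205+70/4),.17))
print('base corners',[onz(ct,(200+a/4,122+b/4),.005)[:2] for a,b in((68,57),(222,46),(236,214),(78,226))])
print('panel top edge ends, z .16',[onz(ct,(400+a/4,130+b/4),.14)[:2] for a,b in((110,232),(340,226))])
E
```

```text
top ((457.5, 185.5), (5.0, 19.0), 90.0) (448, 183, 20, 6) [[450, 183], [448, 185], [448, 187], [449, 188], [462, 188], [463, 187], [467, 187], [467, 185], [466, 184], [457, 184], [456, 183]]
side ((372.0, 117.5), (17.0, 8.0), 90.0) (368, 109, 9, 18) [[374, 109], [369, 114], [369, 119], [368, 120], [368, 123], [370, 125], [370, 126], [375, 121], [375, 120], [376, 119], [376, 113], [375, 112], [375, 111], [376, 110], [376, 109]]
pinU [0.603  0.2932 0.1694] 0.0022092139636965967
pinL [0.6016 0.2928 0.0709] 0.005291476840366707
ringU [ 0.4924 -0.135   0.142 ] 0.0032930822156375336
0.175 [0.6011 0.2916 0.175 ] [0.5995 0.2972 0.175 ] [0.5823 0.2763 0.175 ] [0.5298 0.3503 0.175 ]
0.075 [0.6191 0.307  0.075 ] [0.68   0.2362 0.075 ] [0.5988 0.2905 0.075 ] [0.6011 0.2963 0.075 ]
poletop top [0.5995 0.3414 0.17  ] side [0.5953 0.3445 0.17  ]
base corners [array([0.656 , 0.4036]), array([0.6625, 0.2956]), array([0.5444, 0.2855]), array([0.5371, 0.3956])]
panel top edge ends, z .16 [array([ 0.4935, -0.1538]), array([ 0.4962, -0.2986])]
```

```bash
cat >> h.py <<'E'
def plan(target,yaw_deg):
    # remaining shift (25mm units, tool axes) and turn (10deg) to bring TCP to target, tool y heading = yaw
    from scipy.spatial.transform import Rotation as R
    s=read_state();q=s["tcp_rot"];M=R.from_quat([q[1],q[2],q[3],q[0]]).as_matrix()
    h=np.degrees(np.arctan2(M[1,1],M[0,1]))
    print("tcp",s["eef_pos"],"heading",h.round(2),"shift",(M.T@(np.array(target)-s["eef_pos"])/.025).round(3),"turn",round((h-yaw_deg)/10,3),"t",s["time_s"],"F",s["contact_force"].round(1),"w",s["width"])
E
python3 - <<'E'
from h import *
np.set_printoptions(precision=4,suppress=True)
ct,cs=get_calibration("top"),get_calibration("side")
print(tri(ct,(457.5,185.8),cs,(372.5,117)), onz(ct,(457.5,185),.198))
g=onz(ct,(457.5,185),.198)
plan([g[0],g[1],.30],1)
E
```

```text
(array([ 0.4955, -0.2202,  0.1749]), np.float64(0.0007220515518182716)) [ 0.4949 -0.2145  0.198 ]
tcp [ 0.2028 -0.4567  0.2309] heading -66.06 shift [14.613 -4.118 -2.761] turn -6.706 t 0.1 F [-0.2  0.   0.6] w 0.08539014901865573
```

Request:
{"fn": "send_rows", "kwargs": {
  "targets": [
    [1,[1,-0.3,-1.5],-0.5],
    [1,[3,-0.8,-2.8],-1.5],
    [1,[5,-1.4,-2.8],-2.5],
    [1,[7,-2,-2.8],-3.5],
    [1,[9,-2.5,-2.8],-4.5],
    [1,[11,-3.1,-2.8],-5.5],
    [1,[13,-3.7,-2.8],-6.3],
    [1,[14.6,-4.1,-2.8],-6.7],
    [1,[14.6,-4.1,-2.8],-6.7],
    [1,[14.6,-4.1,-2.8],-6.7]
  ]
}}

```text
time_s: 1.35
eef_pos: [0.4945, -0.2154, 0.301]
tcp_rot: [-0.0, 0.701, 0.713, -0.0]
contact_force: [0.8, 0.3, 0.4]
width: 0.0853
finger_force: 0.0
```

```bash
python3 - <<'E'
from h import *
plan([.495,-.2145,.30],1)
c=get_calibration("wrist");im=get_image("wrist");np.savez("im1",w=im,mtx=c["mtx"],T=c["T"],k1=c["k1"])
save("","w1",im)
E
```

```text
tcp [ 0.49451027 -0.21535634  0.30102438] heading 0.91 shift [0.034 0.02  0.041] turn -0.009 t 1.35 F [0.8 0.3 0.4] w 0.08525395279368277
```

View pics/w1.png

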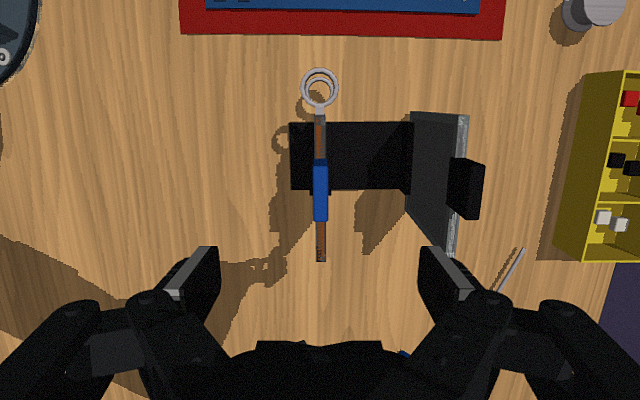

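The wrist view shows the shield end-on: blue tab about (320,190), upper ring (319,87), far panel end (321,262). The blank is to the right at x≈455.

```bash
python3 - <<'E'
from h import *
np.set_printoptions(precision=4,suppress=True)
d=np.load("im1.npz");c={k:d[k] for k in("mtx","T")};c["k1"]=float(d["k1"])
h=cv2.cvtColor(d["w"],cv2.COLOR_RGB2HSV)
m=cv2.inRange(h,(105,120,60),(125,255,255));m[:140]=0;m[240:]=0
k=max(cv2.findContours(m,0,2)[0],key=cv2.contourArea);print(cv2.boundingRect(k),cv2.minAreaRect(k))
x,y,w,hh=cv2.boundingRect(k)
for z in(.19,.198,.205): print(z,onz(c,(x+w/2-.5,y),z),onz(c,(x+w/2-.5,y+hh-1),z))
print("ring",onz(c,(319,87),.144),"panel far",onz(c,(321,260),.163),"panel near",onz(c,(320.5,114),.163))
E
```

```text
(313, 158, 16, 64) ((320.5, 189.5), (63.0, 15.0), 90.0)
0.19 [ 0.4956 -0.1878  0.19  ] [ 0.4965 -0.239   0.19  ]
0.198 [ 0.4955 -0.1865  0.198 ] [ 0.4964 -0.2362  0.198 ]
0.205 [ 0.4955 -0.1854  0.205 ] [ 0.4963 -0.2336  0.205 ]
ring [ 0.4935 -0.1334  0.144 ] panel far [ 0.4979 -0.287   0.163 ] panel near [ 0.4951 -0.1556  0.163 ]
```

Request:
{"fn": "send_rows", "kwargs": {
  "targets": [
    [1,[0.03,0.06,2],0],
    [1,[0.03,0.06,4],0],
    [1,[0.03,0.06,5.5],0],
    [1,[0.03,0.06,5.5],0],
    [0,[0.03,0.06,5.5],0],
    [0,[0.03,0.06,5.5],0],
    [0,[0.03,0.06,5.5],0],
    [0,[0.03,0.06,5.5],0],
    [0,[0.03,0.06,5.5],0],
    [0,[0.03,0.06,5.5],0]
  ],
  "squeeze": 60
}}

```text
time_s: 2.65
eef_pos: [0.4965, -0.2145, 0.1644]
tcp_rot: [0.0, 0.701, 0.713, 0.0]
contact_force: [-1.8, -0.7, 6.3]
width: 0.011
finger_force: 59.0
```

Request:
{"fn": "send_rows", "kwargs": {
  "targets": [
    [0,[0,0,-0.4],0],
    [0,[0,0,-1.0],0],
    [0,[0,0,-1.6],0],
    [0,[0,0,-2.3],0],
    [0,[0,0,-3],0],
    [0,[0,0,-3],0]
  ]
}}

```text
time_s: 3.4
eef_pos: [0.4971, -0.2147, 0.2405]
tcp_rot: [0.001, 0.701, 0.713, 0.001]
contact_force: [-1.1, -0.5, -1.9]
width: 0.0113
finger_force: 58.5
```

```bash
python3 - <<'E'
from h import *
np.set_printoptions(precision=4,suppress=True)
plan([.606,.12,.24],3.5)
a=get_image("wrist");b=get_image("side")
c=get_calibration("wrist");np.savez("im2",w=a,mtx=c["mtx"],T=c["T"],k1=c["k1"])
f=lambda im:cv2.resize(im,(400,250),interpolation=cv2.INTER_AREA)
save("","lift",np.vstack([np.hstack([f(a),f(b)]),np.hstack([cv2.resize(a[0:150,240:400],(400,300)),cv2.resize(b[60:180,300:460],(400,300))])]))
E
```

```text
tcp [ 0.4971 -0.2147  0.2405] heading 0.94 shift [13.317  4.573  0.017] turn -0.256 t 3.4 F [-1.1 -0.5 -1.9] w 0.011323398797514882
```

View pics/lift.png

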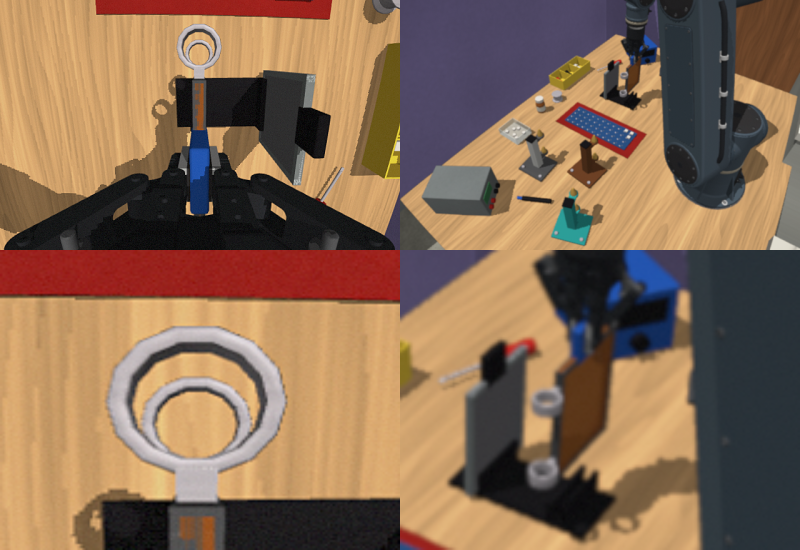

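The shield is held upright and clear of the rack, and the blank is undisturbed. The upper ring spans wrist px 283–354 around row 75.

```bash
python3 - <<'E'
from h import *
np.set_printoptions(precision=4,suppress=True)
d=np.load("im2.npz");c={k:d[k] for k in("mtx","T")};c["k1"]=float(d["k1"])
L,R_,T_,B=(240+107/2.5,75),(240+286/2.5,75),(318.6,38.5),(318.6,111.5)
for z in np.arange(.19,.24,.005):
    print(z.round(3),np.linalg.norm(onz(c,L,z)-onz(c,R_,z)).round(4),np.linalg.norm(onz(c,T_,z)-onz(c,B,z)).round(4),((onz(c,T_,z)+onz(c,B,z))/2)[:2],((onz(c,L,z)+onz(c,R_,z))/2)[:2])
E
```

```text
0.19 0.0391 0.0382 [ 0.4952 -0.1317] [ 0.4952 -0.1313]
0.195 0.0381 0.0372 [ 0.4952 -0.1321] [ 0.4952 -0.1317]
0.2 0.0371 0.0362 [ 0.4952 -0.1325] [ 0.4952 -0.1321]
0.205 0.0361 0.0352 [ 0.4952 -0.1329] [ 0.4952 -0.1325]
0.21 0.035 0.0342 [ 0.4952 -0.1333] [ 0.4952 -0.1329]
0.215 0.034 0.0332 [ 0.4953 -0.1337] [ 0.4952 -0.1333]
0.22 0.033 0.0322 [ 0.4953 -0.1341] [ 0.4953 -0.1337]
0.225 0.032 0.0312 [ 0.4953 -0.1345] [ 0.4953 -0.1341]
0.23 0.0309 0.0302 [ 0.4953 -0.1348] [ 0.4953 -0.1345]
0.235 0.0299 0.0292 [ 0.4953 -0.1352] [ 0.4953 -0.1349]
```

Request:
{"fn": "send_rows", "kwargs": {
  "targets": [
    [0,[1,0,0],0],
    [0,[2.8,0.3,0],0],
    [0,[4.8,0.8,0],0],
    [0,[6.8,1.5,0],-0.1],
    [0,[8.8,2.2,0],-0.2],
    [0,[10.8,3,0],-0.26],
    [0,[12.6,3.7,0],-0.26],
    [0,[14.2,4.3,0],-0.26],
    [0,[15.2,4.6,0],-0.26],
    [0,[15.6,4.7,0],-0.26]
  ]
}}

```text
time_s: 4.75
eef_pos: [0.6073, 0.1787, 0.2376]
tcp_rot: [-0.0, 0.684, 0.729, -0.001]
contact_force: [-0.3, -1.0, -2.6]
width: 0.0112
finger_force: 58.7
```

Request:
{"fn": "send_rows", "kwargs": {
  "targets": [
    [0,[0,0,0],0],
    [0,[0,0,0],0]
  ]
}}

```text
time_s: 5.0
eef_pos: [0.6073, 0.1765, 0.2388]
tcp_rot: [0.0, 0.685, 0.728, -0.0]
contact_force: [-0.5, -0.6, -2.1]
width: 0.011
finger_force: 58.7
```

```bash
python3 - <<'E'
from h import *
np.set_printoptions(precision=4,suppress=True)
plan([.606,.212,.24],3.5)
c=get_calibration("wrist");a=get_image("wrist");t=get_image("top")
np.savez("im3",w=a,mtx=c["mtx"],T=c["T"],k1=c["k1"],t=t)
save("","app",np.vstack([cv2.resize(a[0:150,220:420],(800,600))[:400], cv2.resize(t[120:185,190:450],(800,200))]))
E
```

```text
tcp [0.6073 0.1765 0.2388] heading 3.49 shift [ 1.422  0.035 -0.048] turn -0.001 t 5.0 F [-0.5 -0.6 -2.1] w 0.0109860000291102
```

View pics/app.png

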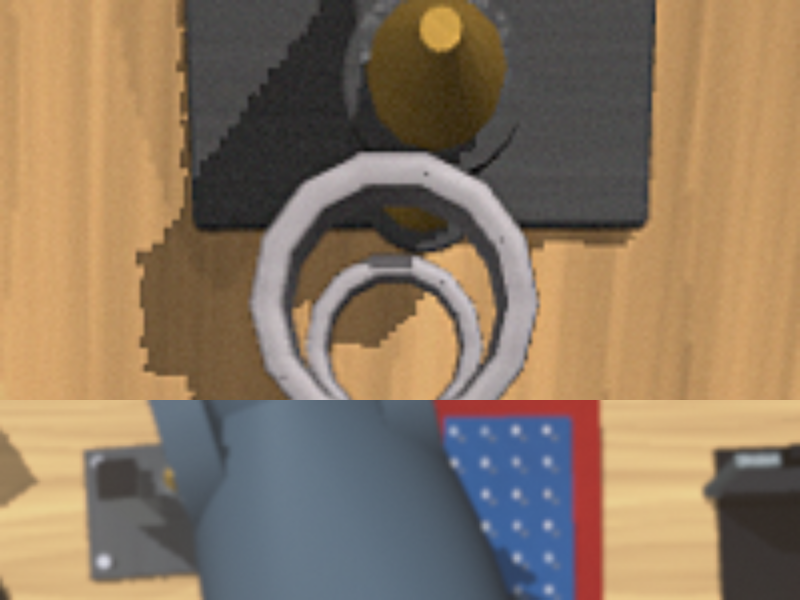

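The wrist crop shows the upper pin tip at px (330,7.5), the ring centre at about (318.6,75), and the blank standing as before.

```bash
python3 - <<'E'
from h import *
np.set_printoptions(precision=4,suppress=True)
d=np.load("im3.npz");c={k:d[k] for k in("mtx","T")};c["k1"]=float(d["k1"])
p=onz(c,(330,7.5),.175);r=onz(c,(318.6,75),.2135);print(p,r,p-r)
h=np.radians(3.49);X=np.array([-np.sin(h),np.cos(h)]);Y=np.array([np.cos(h),np.sin(h)])
e=(p-r)[:2];print("shift toolx,y /25mm",e@X/.025,e@Y/.025)
E
```

```text
[0.6066 0.2976 0.175 ] [0.6026 0.2575 0.2135] [ 0.004   0.04   -0.0385]
shift toolx,y /25mm 1.588793480943587 0.25692479909822635
```

Request:
{"fn": "send_rows", "kwargs": {
  "targets": [
    [0,[0.5,0.2,0],0],
    [0,[1.1,0.24,0],0],
    [0,[1.57,0.24,0],0],
    [0,[1.57,0.24,0],0],
    [0,[1.57,0.24,0],0]
  ]
}}

```text
time_s: 5.72
eef_pos: [0.611, 0.217, 0.2388]
tcp_rot: [0.0, 0.685, 0.729, -0.0]
contact_force: [0.5, -0.7, -2.1]
width: 0.011
finger_force: 58.7
```

```bash
python3 - <<'E'
from h import *
np.set_printoptions(precision=4,suppress=True)
plan([.606,.212,.24],3.5)
c=get_calibration("wrist");a=get_image("wrist");s=get_image("side")
np.savez("im4",w=a,mtx=c["mtx"],T=c["T"],k1=c["k1"],s=s)
save("","app2",np.hstack([cv2.resize(a[0:150,270:370],(400,600)), cv2.resize(s[170:290,170:250],(400,600))]))
E
```

```text
tcp [0.611  0.217  0.2388] heading 3.55 shift [-0.187 -0.21  -0.05 ] turn 0.005 t 5.725 F [ 0.5 -0.7 -2.1] w 0.010960567791765347
```

View pics/app2.png

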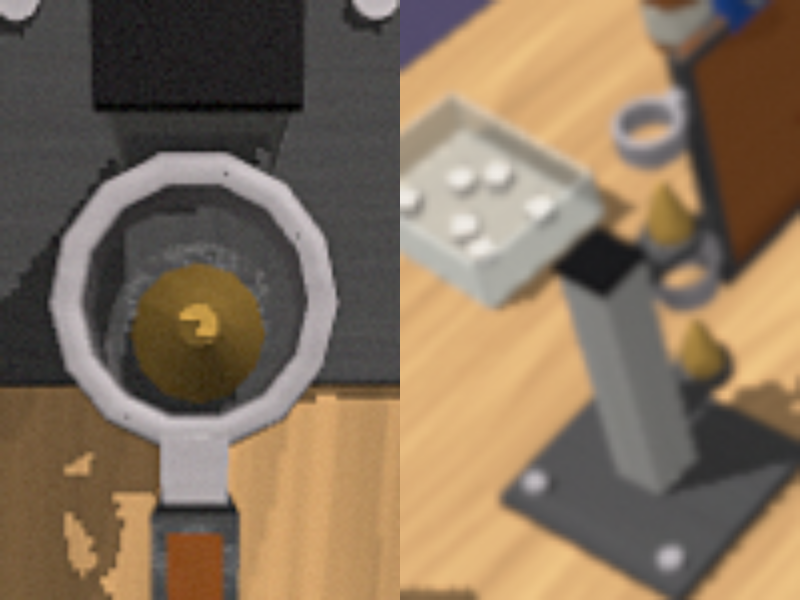

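The wrist view shows the pin tip inside the ring: tip at px (319.5,80.7), ring centre at (318.5,74.3). In the side view, both knuckles are above their pins.

```bash
python3 - <<'E'
from h import *
np.set_printoptions(precision=4,suppress=True)
d=np.load("im4.npz");c={k:d[k] for k in("mtx","T")};c["k1"]=float(d["k1"])
p=onz(c,(319.5,80.75),.175);r=onz(c,(318.5,74.3),.2135);print(p,r,p-r)
h=np.radians(3.55);X=np.array([-np.sin(h),np.cos(h)]);Y=np.array([np.cos(h),np.sin(h)])
e=(p-r)[:2];print("shift",e@X/.025,e@Y/.025)
cs=get_calibration("side")
f=lambda x,y:(170+(x-400)/5,170+y/5)
print("side: pinU",onz(cs,f(668,190),.175),"ringU top",onz(cs,f(651,125),.2135))
E
```

```text
[0.6067 0.2979 0.175 ] [0.6061 0.2984 0.2135] [ 0.0006 -0.0005 -0.0385]
shift -0.019675159287284246 0.02244476686576867
side: pinU [0.5997 0.2973 0.175 ] ringU top [0.6042 0.2948 0.2135]
```

Request:
{"fn": "send_rows", "kwargs": {
  "targets": [
    [0,[0,-0.03,0.3],0],
    [0,[0,-0.03,0.6],0],
    [0,[0,-0.03,0.9],0],
    [0,[0,-0.03,1.2],0],
    [0,[0,-0.03,1.5],0],
    [0,[0,-0.03,1.5],0]
  ]
}}

```text
time_s: 6.58
eef_pos: [0.61, 0.2168, 0.2006]
tcp_rot: [-0.0, 0.685, 0.729, -0.0]
contact_force: [-0.5, 1.2, -1.2]
width: 0.0112
finger_force: 58.7
```

Request:
{"fn": "send_rows", "kwargs": {
  "targets": [
    [0,[0,0,0.15],0],
    [0,[0,0,0.3],0],
    [0,[0,0,0.4],0],
    [0,[0,0,0.5],0],
    [0,[0,0,0.5],0]
  ]
}}

```text
time_s: 7.2
eef_pos: [0.6102, 0.2169, 0.1886]
tcp_rot: [-0.0, 0.685, 0.729, -0.0]
contact_force: [-0.4, 0.1, -2.2]
width: 0.0113
finger_force: 58.7
```

Expected seating is at TCP z≈0.186, so I go slightly further until it touches.

Request:
{"fn": "send_rows", "kwargs": {
  "targets": [
    [0,[0,0,0.05],0],
    [0,[0,0,0.1],0],
    [0,[0,0,0.15],0],
    [0,[0,0,0.15],0]
  ]
}}

```text
time_s: 7.7
eef_pos: [0.6102, 0.2169, 0.1849]
tcp_rot: [-0.0, 0.685, 0.729, -0.0]
contact_force: [0.2, -1.1, -2.4]
width: 0.0111
finger_force: 58.7
```

Request:
{"fn": "send_rows", "kwargs": {
  "targets": [
    [0,[0,0,0.05],0],
    [0,[0,0,0.1],0],
    [0,[0,0,0.15],0],
    [0,[0,0,0.15],0]
  ]
}}

```text
time_s: 8.2
eef_pos: [0.6103, 0.217, 0.1813]
tcp_rot: [-0.0, 0.685, 0.729, 0.0]
contact_force: [-0.2, 0.1, -1.2]
width: 0.0115
finger_force: 58.9
```

```bash
python3 - <<'E'
from h import *
plan([.606,.212,.24],3.5)
a=get_image("wrist");s=get_image("side")
save("","seat",np.hstack([cv2.resize(a[0:150,270:370],(400,600)), cv2.resize(s[180:300,170:250],(400,600))]))
E
```

```text
tcp [0.61030802 0.2169514  0.18134218] heading 3.54 shift [-0.187 -0.184 -2.346] turn 0.004 t 8.2 F [-0.2  0.1 -1.2] w 0.011541424355252728
```

View pics/seat.png

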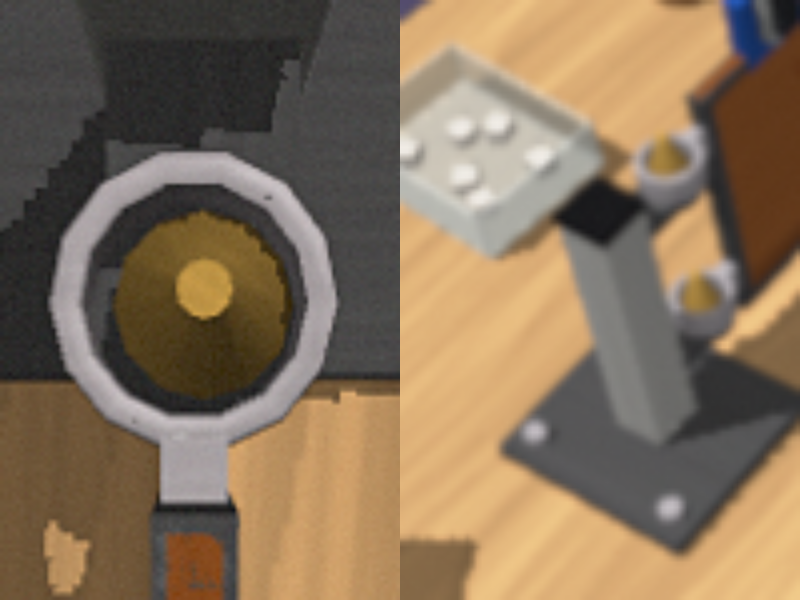

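Both knuckles are around their pins, with the tip at crop (204,290) inside the ring. No seat contact yet, so I lower further and watch the force.

Request:
{"fn": "send_rows", "kwargs": {
  "targets": [
    [0,[0,0,0.05],0],
    [0,[0,0,0.1],0],
    [0,[0,0,0.1],0]
  ]
}}

```text
time_s: 8.68
eef_pos: [0.6108, 0.2166, 0.1809]
tcp_rot: [0.001, 0.685, 0.729, 0.001]
contact_force: [-4.4, -6.7, 19.6]
width: 0.0108
finger_force: 62.1
```

Seat contact at 20 N. I release and retract upward.

Request:
{"fn": "send_rows", "kwargs": {
  "targets": [
    [0,[0,0,-0.05],0],
    [0.4,[0,0,-0.05],0],
    [0.7,[0,0,-0.05],0],
    [0.7,[0,0,-0.05],0],
    [0.7,[0,0,-0.05],0],
    [0.7,[0,0,-0.05],0]
  ]
}}

```text
time_s: 9.43
eef_pos: [0.6103, 0.217, 0.18]
tcp_rot: [-0.0, 0.685, 0.729, -0.0]
contact_force: [-0.3, -0.3, -0.6]
width: 0.0597
finger_force: 0.0
```

Request:
{"fn": "send_rows", "kwargs": {
  "targets": [
    [0.7,[0,0,-0.5],0],
    [0.7,[0,0,-1.5],0],
    [0.7,[0,0,-3],0],
    [0.7,[0,0,-4],0],
    [0.7,[-2,-1,-4.5],0],
    [0.7,[-4,-3,-4.5],0],
    [0.7,[-4,-3,-4.5],0],
    [0.7,[-4,-3,-4.5],0]
  ]
}}

```text
time_s: 10.42
eef_pos: [0.5418, 0.1124, 0.2939]
tcp_rot: [0.001, 0.685, 0.728, 0.001]
contact_force: [-0.4, 0.6, 0.1]
width: 0.0596
finger_force: 0.0
```

```bash
python3 - <<'E'
from h import *
plan([.606,.212,.24],3.5)
a=get_image("wrist");s=get_image("side");t=get_image("top")
save("","end",np.hstack([cv2.resize(s[100:300,150:400],(500,400)),np.vstack([cv2.resize(a,(300,200)),cv2.resize(t[100:220,190:490],(300,200))])]))
E
```

```text
tcp [0.54184511 0.11241366 0.29385975] heading 3.5 shift [3.818 2.8   2.161] turn -0.0 t 10.425 F [-0.4  0.6  0.1] w 0.05957852992869018
```

View pics/end.png

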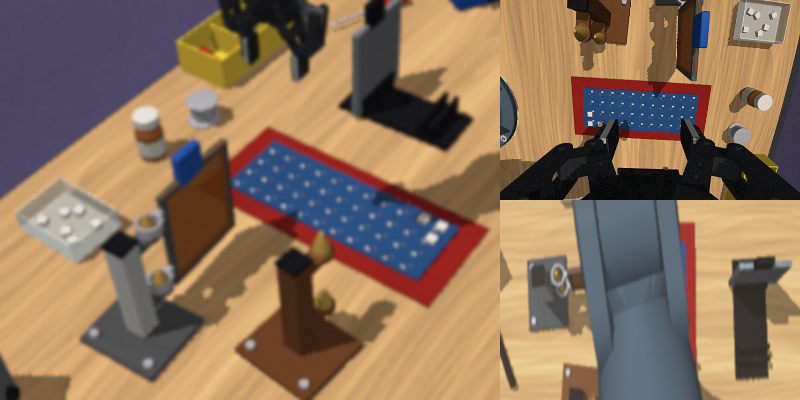

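The shield hangs upright on the grey post with both knuckles on their pins. The gripper is clear, and the blank still stands in the rack.

Request:
{"fn": "send_rows", "kwargs": {
  "targets": [
    [0.7,[0,0,0],0],
    [0.7,[0,0,0],0],
    [0.7,[0,0,0],0],
    [0.7,[0,0,0],0],
    [0.7,[0,0,0],0],
    [0.7,[0,0,0],0],
    [0.7,[0,0,0],0],
    [0.7,[0,0,0],0]
  ]
}}

```text
time_s: 11.58
eef_pos: [0.5416, 0.1125, 0.2926]
tcp_rot: [-0.0, 0.685, 0.729, 0.0]
contact_force: [0.4, -0.4, -0.1]
width: 0.0603
finger_force: 0.0
```

```bash
python3 -c "
from cell import *
print(sign_off())"
```

```text
the job is handed in; nothing more can be done
None
```

I hung the amber shield on the grey post with both knuckles seated on their pins, released it and handed the job in at about 12 s; the grey panel still stands in the rack, but no verdict was returned.

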